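# Sort loose power-supply parts into the kitting trays

### The arm

A 6-joint arm with a two-finger parallel gripper is mounted at the origin on the work surface. World frame = base frame: x ahead of the robot, y to its left, z up, the work surface at z = 0. Lengths are in mm, angles in degrees, forces in N, time in s.
With the tool pointing down it reaches from about 350 to 850 mm from the base axis. Payload 8.1 kg.
Tool frame: the origin (TCP) lies at the very end of the fingers, on their centre line; the grasp point (between the pads) lies 19 mm behind it (pinch_z is the z of the grasp point in the tool frame, in mm); z points along the fingers, y is the direction in which the jaws open and shut (so a half turn about z gives the same grasp; the last joint's range is limited). The gripper opens to 85 mm and grips with 20 to 120 N. Pads are 22 mm wide; open, the fingers measure 114 mm over their backs; the gripper's body (76 mm by 85 mm) begins 54 mm behind the grasp point. The pads swing forward as they close: fully open they stand 13 mm farther back than shut.
Start: joints at [64.779, 7.471, 85.268, -0, 87.261, -4.893], TCP at [208.421, 562.642, 231.292] pointing down, gripper open.
Joint ranges: [-169.43, 169.43], [-51.17, 129.36], [1.28, 143.12], [-76.62, 256.62], [0, 156.53], [-152.29, 152.29]. Speed limits (degrees/s): [136.94, 136.94, 159.86, 180, 180, 180].

### API

Orientations are given as [roll, pitch, yaw] about the fixed x, y, z axes, in that order (R = Rz(yaw) Ry(pitch) Rx(roll)).
In Python, from bench import * gives the robot as it stands.
- The arm moves only by the shell command python3 -m creep 'ROWS' [FORCE]. ROWS is a JSON object of lists of equal length, an entry for each row: "translation": the shift along the tool's x, y, z in mm, a list of three; "rotation": the turn, a rotation vector about the tool's x, y, z in rad, a list of three; "claw": the finger opening in mm, from 0 to 85.4. In form: {"translation": [[dx, dy, dz], ...], "rotation": [[ax, ay, az], ...], "claw": [claw, ...]}. A call has 1 to 10 rows; each row shifts and turns the commanded pose from where the row before left it, along the tool's axes as they then stand; what a row does not reach is not made up. A row lasts 1/10 s, in which the tool goes at most 50 mm and 8.59 degrees, less where a joint would pass 70% of its speed; a pose out of reach is approached as far as the arm can. A call is refused whole if a number of a shift passes 50 or a number of a turn 0.15, either way. A call with a gripper value outside its range is refused whole. The fingers move at their own pace and stop on an object; FORCE is the grip in N (left out, the last holds). Time passes only in rows, so rows that do not move let the fingers close. It gives the time, the measured TCP pose, the force and the opening at its end, in the units of the state.
- sense(): the state, without advancing time (a new reading comes with each control period).
- snapshot(name): name is "side" or "top"; returns a dict with "frame" (384x512x3 uint8, red, green, blue), "intrinsics" (3x3 intrinsics, pixels), "dist" ([k1, k2, p1, p2, k3] as OpenCV has them; the pictures are not rectified), "extrinsics" (4x4, takes a point from camera to world coordinates). Camera axes: x right, y up, looking along -z (the intrinsics and any distortion apply to the point x, -y, -z); pixel columns grow to the right and rows downward; lengths in mm; the calibration is good to about 2 mm. A picture is of the moment at which its call begins. There is no depth.
- hand_in(): hands the job in, once; it reports no verdict.
The state is a dict: "time": time; "joint_pos": joint angles; "qd": joint speeds; "joint_efforts": joint torques, N m; "tool_pos": TCP position; "tcp_rot": TCP orientation; "ft_force": force on the tool from outside, world axes, zero at the start; "wrist_torque": the same for the moment, N m; "finger_gap": finger opening in mm.
Only numpy, scipy, OpenCV 4.12 (cv2) and the standard library are available. Lean on these libraries where they do the work, as an engineer would, in place of code of your own. Each camera call takes 0.05 s, during which the arm holds its last target.

### The job

Sort the loose parts on the green bench into the kitting trays: both transformers into the blue tray and both capacitors into the red tray, one part to a bay, and the heat sink into the white tray. Set each part down upright and flat on the floor of its bay, do not drop or toss it, and leave the bottle and the solder spool where they stand.

Things in the scene. Friction and masses are not known exactly. Their poses are not given: they have to be found in the camera images.
- yellow_transformer: Mains transformer, standing: black plastic foot 44 x 36 mm and 5 mm thick, dark laminated steel core 44 (x) x 18 (y) mm up to 38 mm high, and a yellow winding 30 (x) x 36 (y) mm from 5 to 34 mm high; grip it across the winding, along its y (36 mm). About 160 g. Origin at the centre of its underside, z up. Belongs in the blue tray.
- orange_transformer: Mains transformer, standing: black plastic foot 44 x 36 mm and 5 mm thick, dark laminated steel core 44 (x) x 18 (y) mm up to 38 mm high, and an orange winding 30 (x) x 36 (y) mm from 5 to 34 mm high; grip it across the winding, along its y (36 mm). About 160 g. Origin at the centre of its underside, z up. Belongs in the blue tray.
- blue_capacitor: Upright cylinder capacitor, 35 mm in diameter and 45 mm high, blue sleeve, silvery rim on top with two small brass studs (up to 49 mm). About 70 g. Origin at the centre of its underside, z up. Belongs in the red tray.
- black_capacitor: Upright cylinder capacitor, 35 mm in diameter and 45 mm high, black sleeve, silvery rim on top with two small brass studs (up to 49 mm). About 70 g. Origin at the centre of its underside, z up. Belongs in the red tray.
- heat_sink: Bare aluminium heat sink, standing: five upright parallel fins joined by a web at mid-length, 40 (x, along the fins) x 30 (y, across the fins) x 42 mm high; grip it across the two outer fins, along its y (30 mm). About 60 g. Origin at the centre of its underside, z up. Belongs in the white tray.
- blue_tray: Blue shallow kitting tray with two open bays side by side along its y, fixed to the bench. Outside 72 (x) x 152 (y) mm, walls and middle divider 4 mm thick and 12 mm high, floor 3 mm thick. Each bay is 64 (x) x 70 (y) mm inside, the bay centres lie at y = +37 and -37 mm. Origin under the tray's centre at bench height, z up. For the two transformers, one in each bay.
- red_tray: Red shallow kitting tray with two open bays side by side along its y, fixed to the bench. Outside 72 (x) x 152 (y) mm, walls and middle divider 4 mm thick and 12 mm high, floor 3 mm thick. Each bay is 64 (x) x 70 (y) mm inside, the bay centres lie at y = +37 and -37 mm. Origin under the tray's centre at bench height, z up. For the two capacitors, one in each bay.
- white_tray: White shallow kitting tray with a single open bay, fixed to the bench. Outside 72 (x) x 78 (y) mm, walls 4 mm thick and 12 mm high, floor 3 mm thick; the bay is 64 (x) x 70 (y) mm inside and centred on the tray. Origin under the tray's centre at bench height, z up. For the heat sink.
- bottle: Bystander: amber glass bottle with a white cap, 40 mm in diameter, 100 mm high, standing at one side of the work. Leave it alone. Origin at the centre of its underside.
- spool: Bystander: solder spool lying flat, grey flanges 54 mm in diameter, 40 mm high, at the other side of the work. Leave it alone. Origin at the centre of its underside.
Things that resemble listed ones, but are neither listed nor needed, are in the scene too. What is shaped like the orange_transformer but pink, purple or turquoise is not meant.

How it is judged:
By the outcome, as a careful person would: the job done as asked, in the order asked, and still so for the second after the job is handed in, with the robot touching nothing.
It also fails if it takes over 114 s, if anything falls off the work surface, if the arm or the gripper's body presses on something with over 40 N, if the wrist force passes 120 N, or if a joint passes its speed limit or range.

## Working session

There is one attempt and no reset: what is moved stays moved. The work goes in short steps, Python scripts to look and compute and a shell command to move; the robot and the scene stay as the last step left them, time stands still between calls to the robot, and variables do not carry over. Pictures are saved under pics/ and viewed, and the job is handed in when it is done.

```bash
ls; mkdir -p pics; python3 - <<'E'
from bench import *
import cv2,pickle
s=sense();print(s)
for n in("side","top"):
    d=snapshot(n);pickle.dump(d,open(f"pics/{n}0.pkl","wb"))
    print(n,d["intrinsics"],d["dist"],d["extrinsics"])
    cv2.imwrite(f"pics/{n}0.png",cv2.resize(d["frame"][:,:,::-1],(800,600),interpolation=cv2.INTER_CUBIC))
E
```

```text
pics
{'time': 0.0, 'joint_pos': array([ 6.47784751e+01,  7.51548666e+00,  8.53290970e+01,  5.66529094e-04,
        8.72609888e+01, -4.89247261e+00]), 'qd': array([ 0.01004186,  0.05301186,  0.03398551, -0.03263065,  0.07887406,
       -0.04559097]), 'joint_efforts': array([-3.34514072e-03, -5.69383335e+01, -5.00571477e+01, -4.63594879e-04,
        1.43153826e-02,  1.65097696e-07]), 'tool_pos': array([208.18388429, 562.14483248, 230.24222555]), 'tcp_rot': array([-1.79894860e+02, -9.56762583e-03,  1.59670911e+02]), 'ft_force': array([-0.74391755, -0.61098359,  0.32062177]), 'wrist_torque': array([-0.02873585, -0.00493156, -0.01178385]), 'finger_gap': 85.11424421470558}
side [[354.47980507   0.         252.90436162]
 [  0.         354.47980507 188.67433901]
 [  0.           0.           1.        ]] [0.03259336 0.         0.         0.         0.        ] [[-9.37412993e-01  2.69886271e-01 -2.20041543e-01  2.62039726e+02]
 [-3.47924600e-01 -7.51927408e-01  5.59958611e-01  5.80068865e+02]
 [-1.43301257e-02  6.01470343e-01  7.98766595e-01  8.37032206e+02]
 [ 0.00000000e+00  0.00000000e+00  0.00000000e+00  1.00000000e+00]]
top [[370.83231875   0.         257.26885351]
 [  0.         370.83231875 195.646415  ]
 [  0.           0.           1.        ]] [0.00890662 0.         0.         0.         0.        ] [[ 2.94470268e-02  9.81530174e-01 -1.89027486e-01  2.56207344e+02]
 [-9.99564352e-01  2.92930261e-02 -3.60904820e-03 -9.04104935e-01]
 [ 1.99479736e-03  1.89051412e-01  9.81965165e-01  1.18689340e+03]
 [ 0.00000000e+00  0.00000000e+00  0.00000000e+00  1.00000000e+00]]
```

View pics/side0.png

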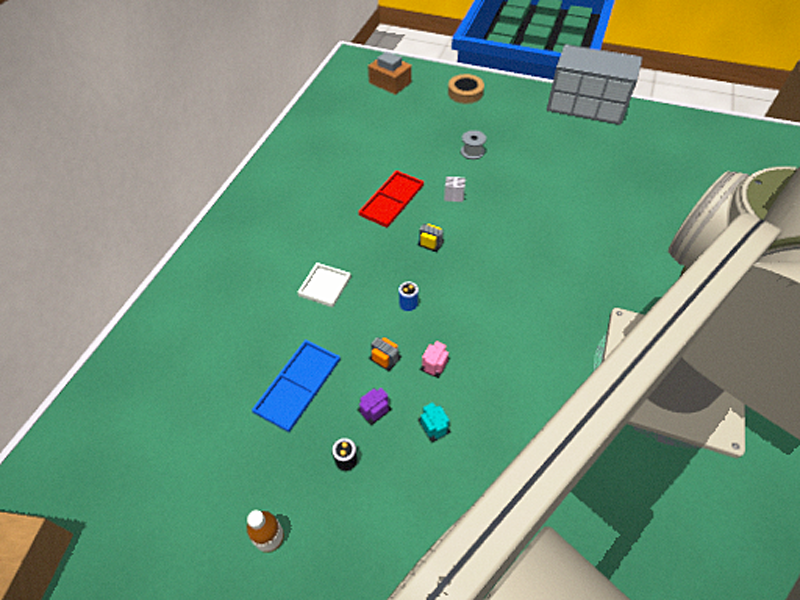

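View pics/top0.png

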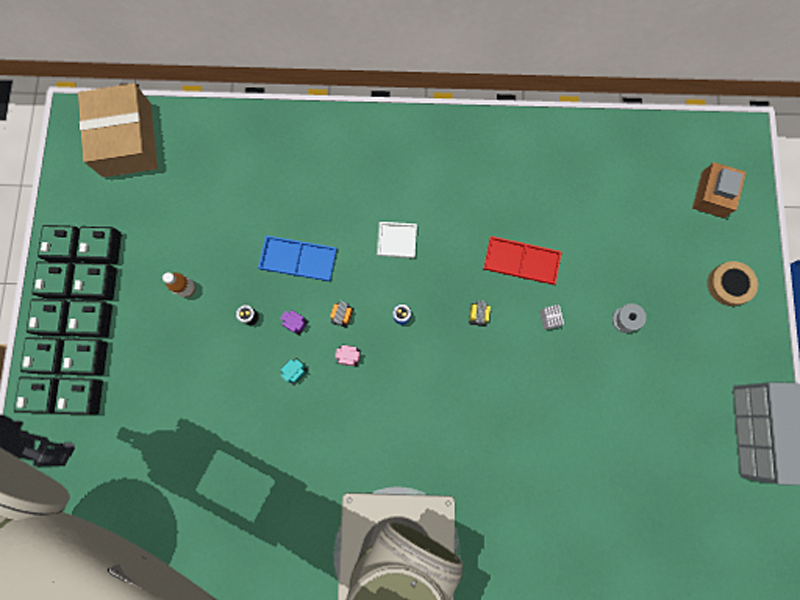

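```bash
cat > h.py <<'E'
import cv2,pickle,numpy as np
def load(p): return pickle.load(open(p,"rb"))
def ray(d,u,v):
    p=cv2.undistortPoints(np.array([[[u,v]]],float),d["intrinsics"],np.array(d["dist"]))[0,0]
    E=np.array(d["extrinsics"]);r=E[:3,:3]@np.array([p[0],-p[1],-1.]);return E[:3,3],r/np.linalg.norm(r)
def onz(d,u,v,z):
    o,r=ray(d,u,v);return o+r*(z-o[2])/r[2]
def tri(d1,a,d2,b):
    o1,r1=ray(d1,*a);o2,r2=ray(d2,*b)
    t=np.linalg.lstsq(np.c_[r1,-r2],o2-o1,rcond=None)[0]
    p,q=o1+r1*t[0],o2+r2*t[1];return (p+q)/2,np.linalg.norm(p-q)
def proj(d,P):
    E=np.array(d["extrinsics"]);c=(np.atleast_2d(P)-E[:3,3])@E[:3,:3]
    c=c*[1,-1,-1];return cv2.projectPoints(c,np.zeros(3),np.zeros(3),d["intrinsics"],np.array(d["dist"]))[0][:,0]
def crop(d,x0,y0,w,h,s,out,polys=[]):
    im=cv2.resize(np.ascontiguousarray(d["frame"][y0:y0+h,x0:x0+w,::-1]),None,fx=s,fy=s,interpolation=cv2.INTER_CUBIC)
    for P,c in polys:
        q=(proj(d,P)+.5-[x0,y0])*s
        cv2.polylines(im,[np.round(q).astype(int)],True,c,1,cv2.LINE_AA)
    st=10 if w>60 else 5
    for x in range(x0-x0%-st if x0%st else x0,x0+w,st):
        cv2.line(im,(int((x-x0+.5)*s),0),(int((x-x0+.5)*s),6),(255,255,255),1);cv2.putText(im,str(x),(int((x-x0+.5)*s)-10,16),0,.35,(255,255,255),1)
    for y in range(y0-y0%-st if y0%st else y0,y0+h,st):
        cv2.line(im,(0,int((y-y0+.5)*s)),(6,int((y-y0+.5)*s)),(255,255,255),1);cv2.putText(im,str(y),(8,int((y-y0+.5)*s)+4),0,.35,(255,255,255),1)
    cv2.imwrite(out,im)
E
python3 - <<'E'
from h import *
t=load("pics/top0.pkl");s=load("pics/side0.pkl")
crop(t,145,145,115,105,7,"pics/t_a.png") if 0 else crop(t,145,145,110,85,7,"pics/t_a.png")
crop(t,238,138,130,80,6,"pics/t_b.png")
crop(s,160,185,130,110,5,"pics/s_a.png")
crop(s,185,105,120,95,6,"pics/s_b.png")
crop(s,155,205,60,75,8,"pics/s_c.png")
E
```

```text
(no output)
```

View pics/t_a.png

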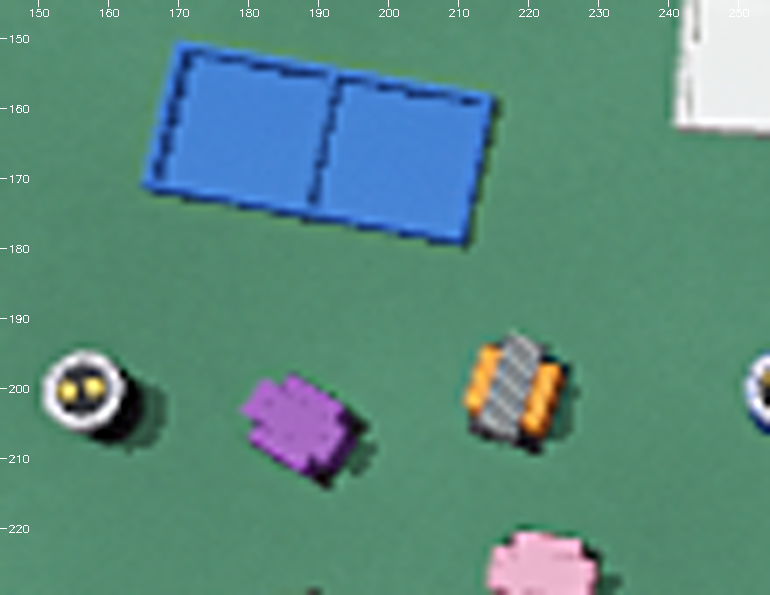

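View pics/t_b.png

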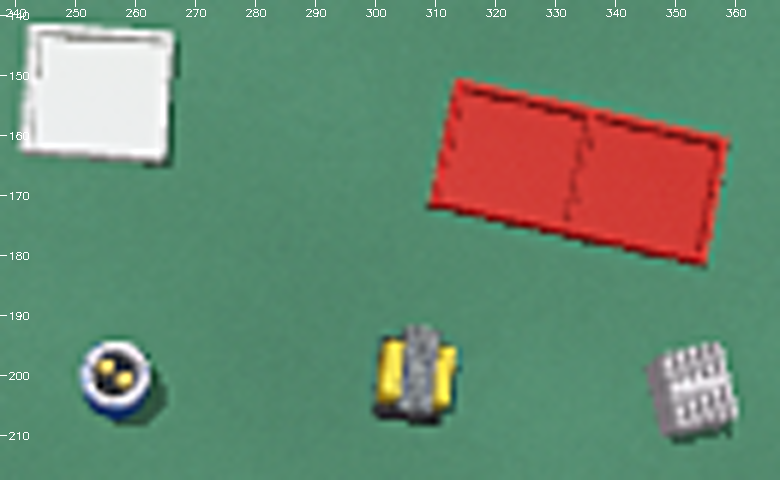

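View pics/s_a.png

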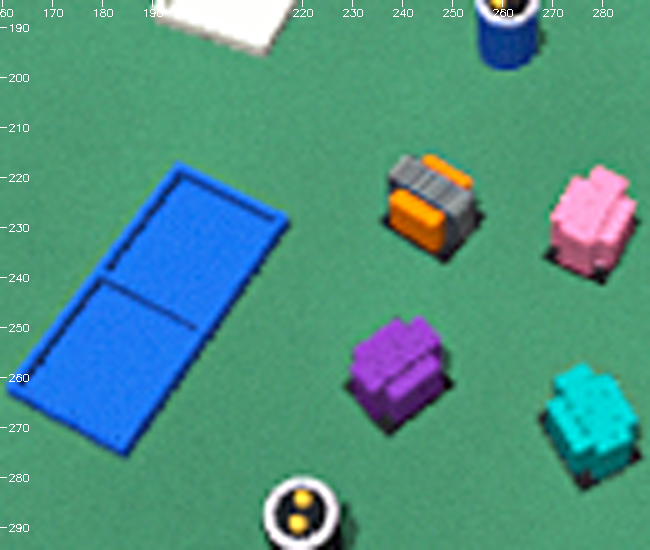

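View pics/s_b.png

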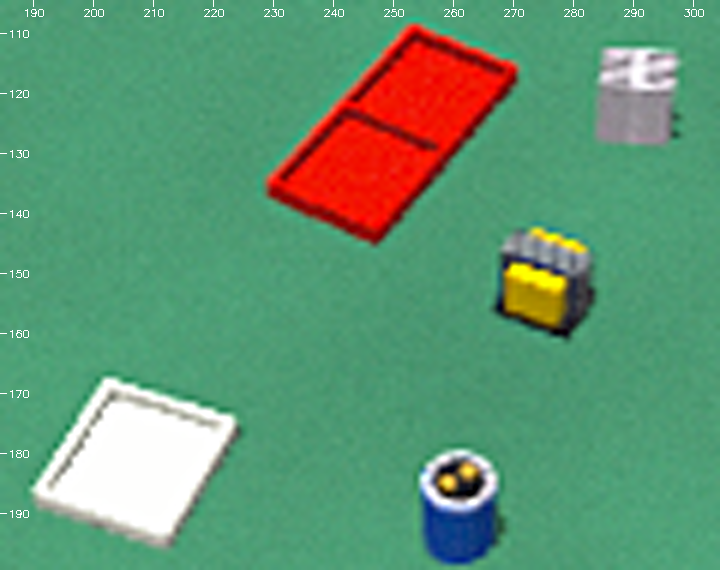

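```bash
python3 - <<'E'
from h import *
t=load("pics/top0.pkl");s=load("pics/side0.pkl")
T={'blue':([(169.8,150.5),(215.2,158.4),(211.1,179.2),(165.2,171.1)],[(184.5,275.5),(217.5,227.9),0,0]),
'white':([(242.2,141.5),(266.3,142.8),(265,164.7),(240.8,163)],[(190.2,186.5),(202.5,167.5),(224.5,175.3),(212.5,195.7)]),
'red':([(313.5,150.7),(359,160.5),(355.3,181.8),(309,172)],[(229.2,135.7),(253.7,108.7),(270.7,115.8),(247.2,145)])}
T['blue']=(T['blue'][0],[(161.1,262.1),(195.5,217.1),(217.5,227.9),(184.5,275.5)])
for n,(a,b) in T.items():
    P=[]
    for p,q in zip(a,b):
        X,e=tri(t,p,s,q);P.append(X);print(n,X.round(1),round(e,1))
    P=np.array(P);Q=np.array([onz(t,*p,12) for p in a])
    y=Q[0]-Q[1]+Q[3]-Q[2]
    print(' ctr',P.mean(0).round(1),'top@12',Q.mean(0).round(1),'yaw',np.degrees(np.arctan2(y[1],y[0]))-90, np.linalg.norm(y)/2)
for n,a,b in [('or',(217.8,199.9),(245.7,221.3)),('ye',(307.5,199.2),(275.5,146.5)),('bc',(256.8,199.8),(261,184.8)),('kc',(156.5,200.4),(219.9,287.1)),('hs',(354.3,202),(291,116.2))]:
    X,e=tri(t,a,s,b);print(n,X.round(1),round(e,1))
E
```

```text
blue [626.5 296.9  10.8] 1.3
blue [604.2 145.8   9.8] 1.3
blue [533.8 155.8   7.9] 1.0
blue [556.4 307.6   6.9] 0.2
 ctr [580.2 226.5   8.9] top@12 [578.9 225.8  12. ] yaw -8.492612931103949 152.74866126861627
white [663.   58.7  15.7] 0.9
white [661.6 -21.2  13.4] 0.6
white [587.8 -18.9   8.9] 1.0
white [591.8  61.    6.2] 0.7
 ctr [626.   19.9  11. ] top@12 [625.4  19.8  12. ] yaw -1.9699623812099247 79.84270508133034
red [ 639.6 -178.1    9.9] 0.4
red [ 609. -327.   13.] 1.2
red [ 539.5 -313.8   11.1] 3.2
red [ 569.5 -164.2    3.4] 2.4
 ctr [ 589.4 -245.8    9.4] top@12 [ 588.2 -245.5   12. ] yaw -10.8589133449901 152.67896368957955
or [461.3 127.3  37.8] 2.5
ye [ 471.4 -154.8   40.1] 2.3
bc [463.1   4.4  45.1] 0.7
kc [452.2 317.6  45.2] 1.4
hs [ 466.2 -301.3   41.6] 1.5
```

```bash
cat > m.py <<'E'
from h import *
def box(x,y,yaw,lx,ly,z):
    c,s_=np.cos(np.radians(yaw)),np.sin(np.radians(yaw))
    return np.array([[x+c*a-s_*b,y+s_*a+c*b,z] for a,b in [(lx/2,ly/2),(lx/2,-ly/2),(-lx/2,-ly/2),(-lx/2,ly/2)]])
def circ(x,y,r,z): 
    a=np.linspace(0,2*np.pi,32,endpoint=False);return np.c_[x+r*np.cos(a),y+r*np.sin(a),0*a+z]
R=(0,0,255);C=(255,0,255);W=(255,255,0)
def tr(x,y,w,z=0):return [(box(x,y,w,44,36,z),R),(box(x,y,w,44,18,z+38),C),(box(x,y,w,30,36,z+34),W)]
def cap(x,y,z=0):return [(circ(x,y,17.5,z),R),(circ(x,y,17.5,z+45),C)]
def hs(x,y,w,z=0):return [(box(x,y,w,40,30,z),R),(box(x,y,w,40,30,z+42),C)]
def tray(x,y,w,L):return [(box(x,y,w,72,L,12),C),(box(x,y,w,64,L-8,12),W),(box(x,y,w,72,L,0),R)]
def mos(items,views,out,w=40,s=9):
    rows=[]
    for d in views:
        r=[]
        for it in items:
            c=np.mean([proj(d,P).mean(0) for P,_ in it],0);x0,y0=(c-w/2).astype(int)
            crop(d,x0,y0,w,w,s,"/tmp/c.png",it);r.append(cv2.imread("/tmp/c.png"))
        rows.append(np.hstack(r))
    cv2.imwrite(out,np.vstack(rows))
E
python3 - <<'E'
from m import *
V=[load("pics/top0.pkl"),load("pics/side0.pkl")]
mos([tr(461.3,127,-17),tr(471,-155,-3),hs(466,-301,15)],V,"pics/o1.png",w=28)
mos([cap(463,4.4),cap(452,317.6)],V,"pics/o2.png",w=30)
mos([tray(579.5,226,-8.5,152),tray(625.5,19.9,-2,78),tray(588.5,-245.5,-10.9,152)],V,"pics/o3.png",w=64,s=4)
E
```

```text
(no output)
```

View pics/o1.png

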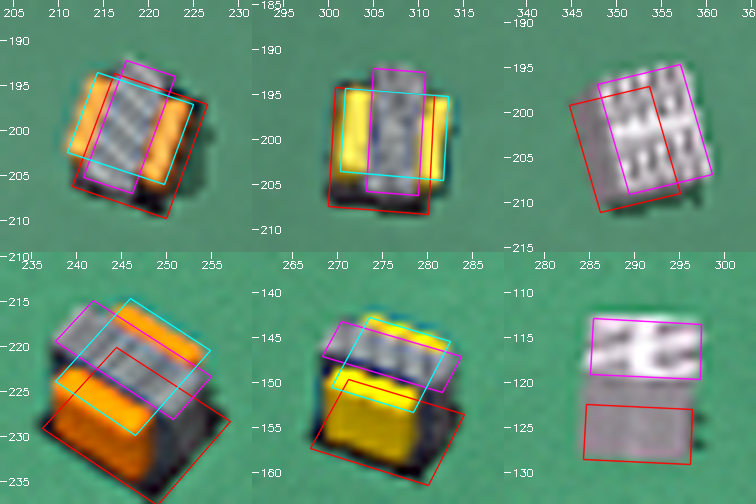

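View pics/o2.png

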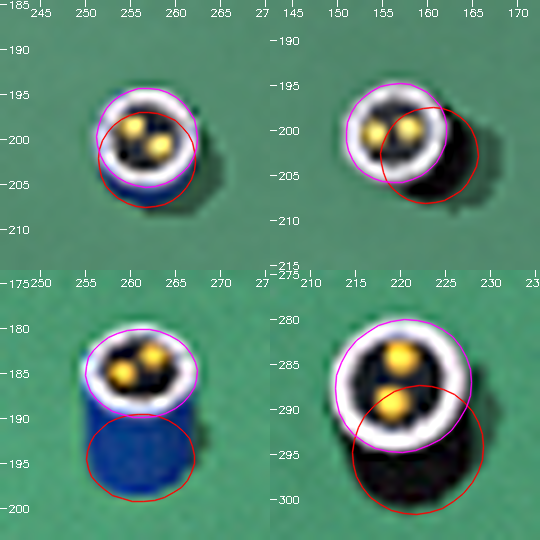

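View pics/o3.png

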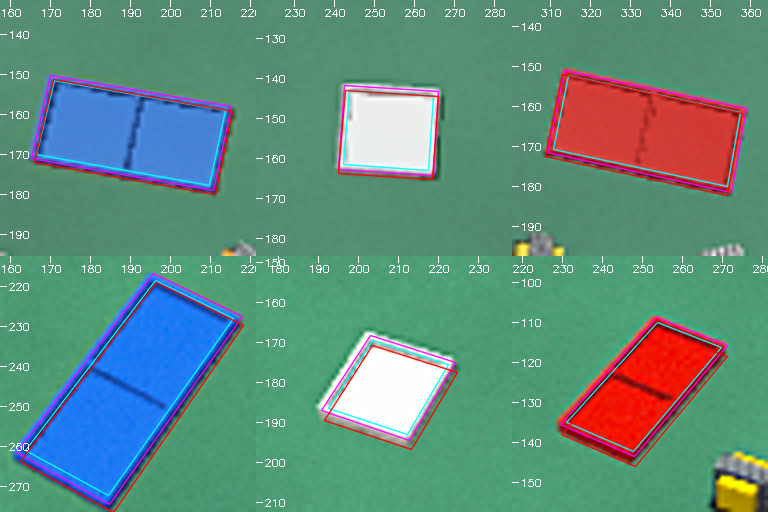

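```bash
cat > d.py <<'E'
import sys,numpy as np
from bench import *
from scipy.spatial.transform import Rotation as R
x,y,z,psi=map(float,sys.argv[1:5])
s=sense();p=np.array(s["tool_pos"]);r=s["tcp_rot"]
c=R.from_euler("xyz",r,degrees=True);t=R.from_euler("xyz",[180,0,psi],degrees=True)
print("t",round(s["time"],2),"pos",p.round(1),"rot",np.round(r,2),"j",np.round(s["joint_pos"],1),"F",np.round(s["ft_force"],1),"gap",round(s["finger_gap"],1))
print("turn(tool)",(c.inv()*t).as_rotvec().round(4),"shift after turn",t.inv().apply(np.array([x,y,z])-p).round(1),"before",c.inv().apply(np.array([x,y,z])-p).round(1))
E
python3 d.py 462.5 127 130 163
```

```text
t 0.1 pos [208.2 562.2 230.4] rot [-1.7991e+02 -1.0000e-02  1.5967e+02] j [64.8  7.5 85.3 -0.  87.3 -4.9] F [-0.6  0.  -0.5] gap 85.6
turn(tool) [-0.0016 -0.0002 -0.0581] shift after turn [-370.4 -341.8  100.4] before [-389.7 -319.6  100.8]
```

```bash
python3 - <<'E'
from m import *
V=[load("pics/top0.pkl"),load("pics/side0.pkl")]
mos([tr(462.3,127.3,-17),tr(472,-155,-2)],V,"pics/o4.png",w=34,s=9)
E
```

```text
(no output)
```

View pics/o4.png

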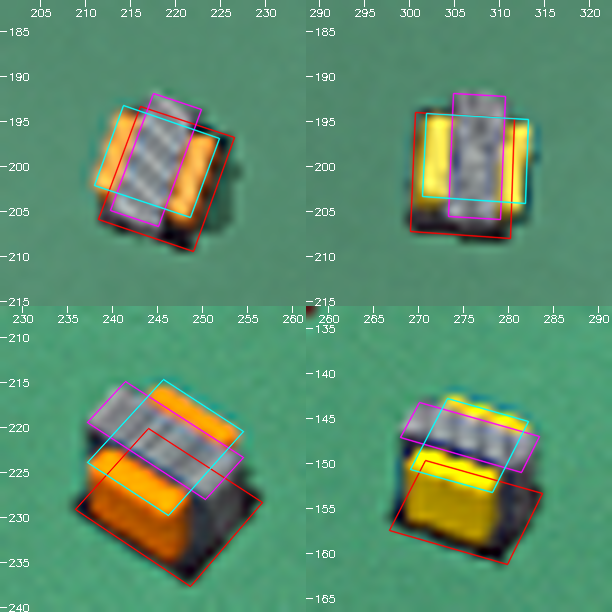

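```bash
python3 -m creep '{"translation":[[-20,-18,0],[-38,-35,0],[-38,-35,0],[-38,-35,0],[-38,-35,0],[-38,-35,0],[-38,-35,0],[-38,-35,20],[-38,-35,20],[-30,-30,20]],"rotation":[[0,0,-0.058],[0,0,0],[0,0,0],[0,0,0],[0,0,0],[0,0,0],[0,0,0],[0,0,0],[0,0,0],[0,0,0]],"claw":[62,62,62,62,62,62,62,62,62,62]}' 40
python3 -m creep '{"translation":[[0,0,20],[0,0,20]],"rotation":[[0,0,0],[0,0,0]],"claw":[62,62]}'
python3 d.py 462.3 127.3 10 163
```

```text
time: 1.1
tool_pos: [440.4, 160.0, 174.8]
tcp_rot: [180.0, 0.1, 163.0]
ft_force: [-0.1, 0.5, -0.3]
finger_gap: 61.7
time: 1.3
tool_pos: [439.8, 160.3, 134.0]
tcp_rot: [-180.0, -0.0, 162.8]
ft_force: [0.2, 0.3, 0.1]
finger_gap: 61.9
t 1.3 pos [439.8 160.3 134. ] rot [-1.7998e+02 -3.0000e-02  1.6280e+02] j [ 13.7  -9.4 112.3  -0.   77.2 -59.1] F [0.2 0.3 0.1] gap 61.9
turn(tool) [-0.0003 -0.0005 -0.0035] shift after turn [-31.1 -25.  124. ] before [-31.3 -24.8 124. ]
```

```bash
python3 -m creep '{"translation":[[-16,-13,0],[-15,-12,0],[0,0,25],[0,0,25],[0,0,20],[0,0,10],[0,0,0]],"rotation":[[0,0,-0.003],[0,0,0],[0,0,0],[0,0,0],[0,0,0],[0,0,0],[0,0,0]],"claw":[62,62,62,62,62,62,62]}'
python3 d.py 462.3 127.3 10 163
python3 - <<'E'
from bench import *
from m import *
for n in("side","top"):
    d=snapshot(n);pickle.dump(d,open(f"pics/{n}1.pkl","wb"))
V=[load("pics/top1.pkl"),load("pics/side1.pkl")]
mos([tr(462.3,127.3,-17)],V,"pics/g1.png",w=40,s=7)
E
```

```text
time: 2.0
tool_pos: [460.3, 128.8, 53.5]
tcp_rot: [-179.9, -0.2, 163.2]
ft_force: [0.2, 0.0, 0.1]
finger_gap: 62.1
t 2.0 pos [460.3 128.8  53.5] rot [-179.91   -0.19  163.17] j [  9.5  -1.7 114.2   0.   67.7 -63.7] F [0.2 0.  0.1] gap 62.1
turn(tool) [-0.0016 -0.0032  0.0029] shift after turn [-2.3 -0.8 43.5] before [-2.4 -0.8 43.5]
```

View pics/g1.png

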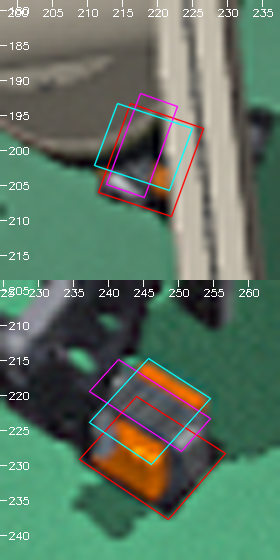

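```bash
python3 -m creep '{"translation":[[-2,-1,15],[0,0,15],[0,0,9],[0,0,4],[0,0,0],[0,0,0],[0,0,0],[0,0,0],[0,0,0],[0,0,0]],"rotation":[[0,0,0.003],[0,0,0],[0,0,0],[0,0,0],[0,0,0],[0,0,0],[0,0,0],[0,0,0],[0,0,0],[0,0,0]],"claw":[62,62,62,62,62,45,30,30,30,30]}' 40
python3 d.py 462.3 127.3 10 163
```

```text
time: 3.1
tool_pos: [464.5, 127.7, 13.2]
tcp_rot: [180.0, 0.1, 163.0]
ft_force: [-1.9, -0.4, 5.9]
finger_gap: 35.5
t 3.1 pos [464.5 127.7  13.2] rot [1.7995e+02 9.0000e-02 1.6300e+02] j [  9.3   2.3 115.   -0.   62.6 -63.7] F [-1.9 -0.4  5.9] gap 35.5
turn(tool) [ 0.0008  0.0017 -0.    ] shift after turn [ 2.  -1.   3.2] before [ 2.  -1.   3.2]
```

```bash
python3 -m creep '{"translation":[[0,0,-5],[0,0,-15],[0,0,-20],[0,0,-20],[0,0,-20],[0,0,0]],"rotation":[[0,0,0],[0,0,0],[0,0,-0.05],[0,0,-0.05],[0,0,-0.048],[0,0,0]],"claw":[30,30,30,30,30,30]}'
python3 d.py 585 262.6 80 171.5
```

```text
time: 3.7
tool_pos: [465.6, 127.8, 95.2]
tcp_rot: [179.9, 0.3, 171.5]
ft_force: [1.0, 0.1, -0.5]
finger_gap: 35.1
t 3.7 pos [465.6 127.8  95.2] rot [179.91   0.28 171.52] j [  9.3  -4.8 112.4  -0.   72.1 -72.3] F [ 1.   0.1 -0.5] gap 35.1
turn(tool) [0.0015 0.0048 0.0003] shift after turn [-98.2 150.9  15.2] before [-98.2 150.9  15.9]
```

```bash
python3 -m creep '{"translation":[[-6,9,0],[-13,20,0],[-13,20,0],[-13,20,0],[-13,20,0],[-13,20,0],[-13,20,0],[-10,15,0],[-4,7,0],[0,0,0]],"rotation":[[0,0,0],[0,0,0],[0,0,0],[0,0,0],[0,0,0],[0,0,0],[0,0,0],[0,0,0],[0,0,0],[0,0,0]],"claw":[30,30,30,30,30,30,30,30,30,30]}'
python3 d.py 585 262.6 16 171.5
cat > look.py <<'E'
import sys
from bench import *
from m import *
k=sys.argv[1]
for n in("side","top"):
    d=snapshot(n);pickle.dump(d,open(f"pics/{n}{k}.pkl","wb"))
V=[load(f"pics/top{k}.pkl"),load(f"pics/side{k}.pkl")]
mos(eval(sys.argv[2]),V,f"pics/m{k}.png",w=int(sys.argv[3]),s=int(sys.argv[4]))
E
python3 look.py 2 '[tray(579.5,226,-8.5,152)]' 70 4
```

```text
time: 4.7
tool_pos: [582.3, 263.0, 90.3]
tcp_rot: [-179.9, -0.1, 171.5]
ft_force: [-0.7, 0.4, -1.2]
finger_gap: 35.2
t 4.7 pos [582.3 263.   90.3] rot [-1.7995e+02 -1.2000e-01  1.7149e+02] j [ 19.7  19.4  86.6   0.   74.2 -61.8] F [-0.7  0.4 -1.2] gap 35.2
turn(tool) [-0.0009 -0.0021 -0.0003] shift after turn [-2.7  0.  74.3] before [-2.9  0.1 74.3]
```

View pics/m2.png

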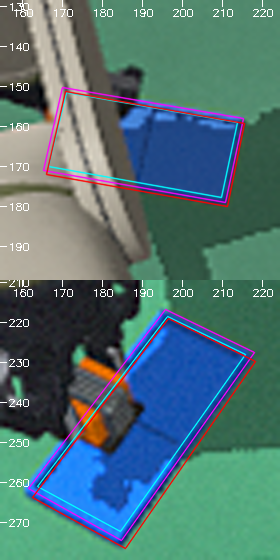

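```bash
python3 -m creep '{"translation":[[-3,0,10],[0,0,20],[0,0,20],[0,0,12],[0,0,5],[0,0,2],[0,0,1],[0,0,0],[0,0,0]],"rotation":[[0,0,0],[0,0,0],[0,0,0],[0,0,0],[0,0,0],[0,0,0],[0,0,0],[0,0,0],[0,0,0]],"claw":[30,30,30,30,30,30,30,30,30]}'
python3 d.py 585 262.6 16 171.5
```

```text
time: 5.7
tool_pos: [586.5, 262.1, 23.2]
tcp_rot: [180.0, 0.1, 171.5]
ft_force: [0.6, -0.6, -1.4]
finger_gap: 35.2
t 5.7 pos [586.5 262.1  23.2] rot [1.7996e+02 8.0000e-02 1.7148e+02] j [ 19.5  24.2  88.1   0.   67.6 -62. ] F [ 0.6 -0.6 -1.4] gap 35.2
turn(tool) [ 0.0007  0.0014 -0.0004] shift after turn [1.5 0.2 7.2] before [1.5 0.2 7.2]
```

```bash
python3 -m creep '{"translation":[[0,0,2],[0,0,2],[0,0,1],[0,0,1],[0,0,0]],"rotation":[[0,0,0],[0,0,0],[0,0,0],[0,0,0],[0,0,0]],"claw":[30,30,30,30,30]}'
python3 -m creep '{"translation":[[0,0,0.5],[0,0,0.5],[0,0,0]],"rotation":[[0,0,0],[0,0,0],[0,0,0]],"claw":[30,30,30]}'

```

```text
time: 6.2
tool_pos: [585.8, 261.9, 16.4]
tcp_rot: [-180.0, 0.0, 171.5]
ft_force: [-1.0, -0.9, 1.2]
finger_gap: 35.0
time: 6.5
tool_pos: [586.0, 261.9, 16.3]
tcp_rot: [180.0, 0.0, 171.5]
ft_force: [-5.2, -2.0, 8.5]
finger_gap: 34.9
```

```bash
python3 -m creep '{"translation":[[0,0,0],[0,0,0],[0,0,0],[0,0,-5],[0,0,-20],[0,0,-30],[0,0,-30],[0,0,0]],"rotation":[[0,0,0],[0,0,0],[0,0,0],[0,0,0],[0,0,0],[0,0,0],[0,0,0],[0,0,0]],"claw":[42,50,55,58,62,62,62,62]}'
python3 d.py 472 -155 90 178
```

```text
time: 7.3
tool_pos: [589.3, 263.1, 106.5]
tcp_rot: [179.8, 0.5, 171.5]
ft_force: [0.1, 0.1, 1.3]
finger_gap: 62.1
t 7.3 pos [589.3 263.1 106.5] rot [179.75   0.47 171.48] j [ 19.5  18.8  85.5  -0.   75.2 -62. ] F [0.1 0.1 1.3] gap 62.1
turn(tool) [ 0.0039  0.0084 -0.1138] shift after turn [ 102.6 -422.    16.5] before [  54.2 -431.    14.2]
```

```bash
python3 -m creep '{"translation":[[0,0,0],[7,-30,0],[12,-49,0],[12,-49,0],[12,-49,0],[12,-49,0],[12,-49,0],[12,-49,0],[12,-49,0],[7,-30,0]],"rotation":[[0,0,-0.114],[0,0,0],[0,0,0],[0,0,0],[0,0,0],[0,0,0],[0,0,0],[0,0,0],[0,0,0],[0,0,0]],"claw":[62,62,62,62,62,62,62,62,62,62]}'
python3 -m creep '{"translation":[[5,-19,0],[0,0,0]],"rotation":[[0,0,0],[0,0,0]],"claw":[62,62]}'
python3 d.py 472 -155 12 178
python3 look.py 3 '[tr(586,262,-8.5,3),tr(472,-155,-2)]' 40 8
```

```text
time: 8.3
tool_pos: [473.4, -137.3, 100.1]
tcp_rot: [-180.0, -0.0, 177.9]
ft_force: [1.1, 0.9, 0.5]
finger_gap: 61.7
time: 8.5
tool_pos: [468.2, -155.6, 100.1]
tcp_rot: [-180.0, -0.0, 177.8]
ft_force: [0.5, 0.9, -0.2]
finger_gap: 62.0
t 8.5 pos [ 468.2 -155.6  100.1] rot [-1.7996e+02 -1.0000e-02  1.7782e+02] j [ -24.3   -3.1  110.2   -0.    72.9 -112.1] F [ 0.5  0.9 -0.2] gap 62.0
turn(tool) [-0.0006 -0.0002 -0.0032] shift after turn [-3.8  0.7 88.1] before [-3.8  0.8 88.1]
```

View pics/m3.png

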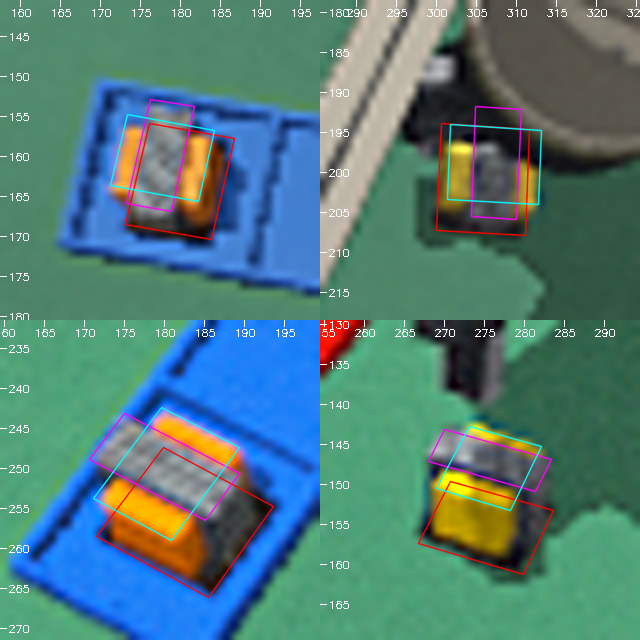

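```bash
python3 -m creep '{"translation":[[-3,1,15],[0,0,25],[0,0,22],[0,0,15],[0,0,6],[0,0,3],[0,0,0],[0,0,0]],"rotation":[[0,0,-0.003],[0,0,0],[0,0,0],[0,0,0],[0,0,0],[0,0,0],[0,0,0],[0,0,0]],"claw":[62,62,62,62,62,62,62,62]}' 40
python3 -m creep '{"translation":[[0,0,0],[0,0,0],[0,0,0],[0,0,0],[0,0,0]],"rotation":[[0,0,0],[0,0,0],[0,0,0],[0,0,0],[0,0,0]],"claw":[45,30,30,30,30]}' 40
python3 d.py 472 -155 12 178
```

```text
time: 9.4
tool_pos: [472.9, -152.4, 15.1]
tcp_rot: [-180.0, 0.1, 178.2]
ft_force: [-0.8, 0.4, 0.4]
finger_gap: 61.9
time: 9.9
tool_pos: [472.9, -152.8, 15.2]
tcp_rot: [-180.0, 0.1, 178.2]
ft_force: [-0.8, 0.7, 6.5]
finger_gap: 35.2
t 9.9 pos [ 472.9 -152.8   15.2] rot [-1.7996e+02  1.0000e-01  1.7817e+02] j [ -23.8    4.4  112.6    0.    62.9 -112. ] F [-0.8  0.7  6.5] gap 35.2
turn(tool) [-0.0007  0.0017  0.003 ] shift after turn [ 0.9 -2.2  3.2] before [ 0.9 -2.2  3.2]
```

```bash
python3 -m creep '{"translation":[[0,0,0],[0,0,0],[0,0,2],[0,0,1.5],[0,0,0],[0,0,0],[0,0,0],[0,0,0],[0,0,0]],"rotation":[[0,0,0],[0,0,0],[0,0,0],[0,0,0],[0,0,0],[0,0,0],[0,0,0],[0,0,0],[0,0,0]],"claw":[42,50,50,50,50,42,30,30,30]}' 40
python3 -m creep '{"translation":[[0,0,-3],[0,0,-12],[0,0,-20],[0,0,-25],[0,0,-25],[0,0,0]],"rotation":[[0,0,0],[0,0,0],[0,0,0.04],[0,0,0.04],[0,0,0.037],[0,0,0]],"claw":[30,30,30,30,30,30]}'
python3 d.py 574 189.4 95 171.5
```

```text
time: 10.8
tool_pos: [472.2, -152.4, 10.8]
tcp_rot: [-180.0, 0.0, 178.2]
ft_force: [0.4, -0.2, 1.0]
finger_gap: 35.2
time: 11.4
tool_pos: [474.9, -153.6, 100.5]
tcp_rot: [-179.9, 0.4, 171.4]
ft_force: [0.8, 0.0, -1.8]
finger_gap: 35.4
t 11.4 pos [ 474.9 -153.6  100.5] rot [-179.89    0.42  171.43] j [ -23.8   -2.7  109.7   -0.    72.5 -105.2] F [ 0.8  0.  -1.8] gap 35.4
turn(tool) [-0.002   0.0073 -0.0012] shift after turn [-47.3 353.9   5.5] before [-46.8 354.    5.2]
```

```bash
python3 -m creep '{"translation":[[-3,17,0],[-5,40,0],[-6,45,0],[-6,45,0],[-6,45,0],[-6,45,0],[-6,45,0],[-5,38,0],[-3,23,0],[-1,11,0]],"rotation":[[0,0,0],[0,0,0],[0,0,0],[0,0,0],[0,0,0],[0,0,0],[0,0,0],[0,0,0],[0,0,0],[0,0,0]],"claw":[30,30,30,30,30,30,30,30,30,30]}'
python3 -m creep '{"translation":[[0,0,0]],"rotation":[[0,0,0]],"claw":[30]}'
python3 d.py 575 189.4 14 171.5
```

```text
time: 12.4
tool_pos: [570.6, 192.9, 94.7]
tcp_rot: [-180.0, -0.1, 171.6]
ft_force: [-0.0, -0.3, -1.8]
finger_gap: 35.5
time: 12.5
tool_pos: [570.5, 191.6, 94.9]
tcp_rot: [-180.0, -0.1, 171.6]
ft_force: [-0.7, 0.2, -1.6]
finger_gap: 35.4
t 12.5 pos [570.5 191.6  94.9] rot [-1.7997e+02 -6.0000e-02  1.7160e+02] j [ 13.7  13.7  92.9  -0.   73.5 -67.9] F [-0.7  0.2 -1.6] gap 35.4
turn(tool) [-0.0004 -0.0011  0.0018] shift after turn [-4.7 -1.5 80.9] before [-4.8 -1.5 80.9]
```

```bash
python3 -m creep '{"translation":[[-3,-1,10],[-1,0,20],[0,0,20],[0,0,12],[0,0,7],[0,0,4],[0,0,2],[0,0,0]],"rotation":[[0,0,0],[0,0,0],[0,0,0],[0,0,0],[0,0,0],[0,0,0],[0,0,0],[0,0,0]],"claw":[30,30,30,30,30,30,30,30]}'
python3 d.py 575 189.4 14 171.5
```

```text
time: 13.3
tool_pos: [575.3, 189.1, 21.2]
tcp_rot: [180.0, 0.0, 171.5]
ft_force: [-0.3, -0.1, -1.2]
finger_gap: 35.0
t 13.3 pos [575.3 189.1  21.2] rot [1.7998e+02 4.0000e-02 1.7147e+02] j [ 13.4  19.3  94.6  -0.   66.1 -68.1] F [-0.3 -0.1 -1.2] gap 35.0
turn(tool) [ 0.0003  0.0008 -0.0005] shift after turn [0.3 0.2 7.2] before [0.3 0.2 7.2]
```

```bash
python3 -m creep '{"translation":[[0,0,2],[0,0,2],[0,0,1],[0,0,1],[0,0,0]],"rotation":[[0,0,0],[0,0,0],[0,0,0],[0,0,0],[0,0,0]],"claw":[30,30,30,30,30]}'
python3 -m creep '{"translation":[[0,0,0.5],[0,0,0.5],[0,0,0]],"rotation":[[0,0,0],[0,0,0],[0,0,0]],"claw":[30,30,30]}'

```

```text
time: 13.8
tool_pos: [574.7, 189.2, 14.5]
tcp_rot: [-180.0, -0.0, 171.5]
ft_force: [1.0, -0.4, -2.0]
finger_gap: 35.2
time: 14.1
tool_pos: [574.9, 189.2, 13.8]
tcp_rot: [180.0, 0.0, 171.5]
ft_force: [0.7, 0.5, -0.6]
finger_gap: 35.1
```

```bash
python3 -m creep '{"translation":[[0,0,0.5],[0,0,0.5],[0,0,0]],"rotation":[[0,0,0],[0,0,0],[0,0,0]],"claw":[30,30,30]}'

```

```text
time: 14.4
tool_pos: [575.0, 189.2, 13.8]
tcp_rot: [-180.0, 0.0, 171.5]
ft_force: [-4.0, -2.1, 7.9]
finger_gap: 35.3
```

```bash
python3 -m creep '{"translation":[[0,0,0],[0,0,0],[0,0,0],[0,0,-5],[0,0,-20],[0,0,-30],[0,0,-30],[0,0,0]],"rotation":[[0,0,0],[0,0,0],[0,0,0],[0,0,0],[0,0,0],[0,0,0],[0,0,0.042],[0,0,0]],"claw":[42,50,55,58,62,62,62,62]}'
python3 d.py 463 4.4 90 169.1
```

```text
time: 15.2
tool_pos: [578.4, 190.0, 103.7]
tcp_rot: [179.8, 0.5, 169.0]
ft_force: [0.9, 0.2, 1.4]
finger_gap: 62.1
t 15.2 pos [578.4 190.  103.7] rot [179.79   0.47 168.99] j [ 13.4  13.6  92.   -0.   73.9 -65.6] F [0.9 0.2 1.4] gap 62.1
turn(tool) [ 0.0037  0.0082 -0.0018] shift after turn [  78.3 -204.1   13.7] before [  78.  -204.3   12.3]
```

```bash
python3 -m creep '{"translation":[[7,-18,0],[15,-40,0],[16,-42,0],[15,-40,0],[11,-30,0],[9,-22,0],[4,-11,0],[0,0,0]],"rotation":[[0,0,0],[0,0,0],[0,0,0],[0,0,0],[0,0,0],[0,0,0],[0,0,0],[0,0,0]],"claw":[62,62,62,62,62,62,62,62]}'
python3 d.py 463 4.4 10 169.1
python3 look.py 4 '[tr(575,189,-8.5,3),cap(463,4.4)]' 40 8
```

```text
time: 16.0
tool_pos: [460.4, 3.6, 97.6]
tcp_rot: [-180.0, 0.0, 169.0]
ft_force: [-0.3, 0.1, -0.5]
finger_gap: 62.4
t 16.0 pos [460.4   3.6  97.6] rot [-180.      0.    168.98] j [ -5.9  -8.4 115.4  -0.   73.  -84.9] F [-0.3  0.1 -0.5] gap 62.4
turn(tool) [-0.0001  0.     -0.0022] shift after turn [-2.5  1.3 87.6] before [-2.4  1.3 87.6]
```

View pics/m4.png

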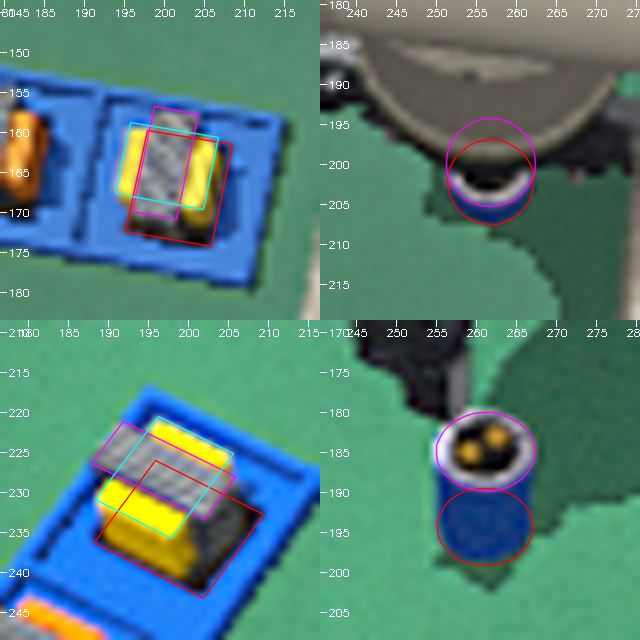

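```bash
python3 -m creep '{"translation":[[-1,0,15],[0,0,25],[0,0,22],[0,0,13],[0,0,7],[0,0,3],[0,0,0],[0,0,0]],"rotation":[[0,0,0],[0,0,0],[0,0,0],[0,0,0],[0,0,0],[0,0,0],[0,0,0],[0,0,0]],"claw":[62,62,62,62,62,62,62,62]}' 30
python3 -m creep '{"translation":[[0,0,0],[0,0,0],[0,0,0],[0,0,0],[0,0,0]],"rotation":[[0,0,0],[0,0,0],[0,0,0],[0,0,0],[0,0,0]],"claw":[45,30,30,30,30]}' 30
python3 -m creep '{"translation":[[0,0,-3],[0,0,-12],[0,0,-20],[0,0,-25],[0,0,-20],[0,0,0]],"rotation":[[0,0,0],[0,0,0],[0,0,0],[0,0,0],[0,0,0],[0,0,0]],"claw":[30,30,30,30,30,30]}'
python3 d.py 581.5 -281.8 95 169.1
```

```text
time: 16.9
tool_pos: [462.6, 4.3, 13.6]
tcp_rot: [180.0, 0.1, 169.1]
ft_force: [0.5, -0.4, -0.3]
finger_gap: 61.7
time: 17.4
tool_pos: [462.4, 4.1, 13.5]
tcp_rot: [180.0, 0.1, 169.1]
ft_force: [-0.8, -0.4, 5.6]
finger_gap: 34.2
time: 18.0
tool_pos: [464.3, 4.0, 96.7]
tcp_rot: [180.0, 0.4, 169.1]
ft_force: [1.0, -0.1, -0.0]
finger_gap: 34.0
t 18.0 pos [464.3   4.   96.7] rot [179.97   0.36 169.07] j [ -5.8  -8.  115.2  -0.   72.5 -84.9] F [ 1.  -0.1 -0. ] gap 34.0
turn(tool) [ 0.0005  0.0063 -0.0006] shift after turn [-169.2 -258.5    1.7] before [-169.3 -258.4    2.6]
```

```bash
python3 -m creep '{"translation":[[-10,-14,0],[-22,-34,0],[-23,-36,0],[-23,-36,0],[-23,-36,0],[-23,-36,0],[-20,-31,0],[-14,-20,0],[-8,-11,0],[-2,-4,0]],"rotation":[[0,0,0],[0,0,0],[0,0,0],[0,0,0],[0,0,0],[0,0,0],[0,0,0],[0,0,0],[0,0,0],[0,0,0]],"claw":[30,30,30,30,30,30,30,30,30,30]}'
python3 d.py 582.5 -281.8 16.5 169.1
```

```text
time: 19.0
tool_pos: [577.5, -282.2, 91.7]
tcp_rot: [180.0, -0.1, 169.0]
ft_force: [-0.1, 0.6, -0.3]
finger_gap: 33.9
t 19.0 pos [ 577.5 -282.2   91.7] rot [ 1.7999e+02 -6.0000e-02  1.6899e+02] j [ -30.6   19.8   85.9   -0.    74.4 -109.6] F [-0.1  0.6 -0.3] gap 33.9
turn(tool) [ 0.0002 -0.001  -0.0019] shift after turn [-4.9  1.3 75.2] before [-4.9  1.3 75.1]
```

```bash
python3 -m creep '{"translation":[[-3,1,10],[0,0,20],[0,0,20],[0,0,12],[0,0,6],[0,0,2],[0,0,0]],"rotation":[[0,0,0],[0,0,0],[0,0,0],[0,0,0],[0,0,0],[0,0,0],[0,0,0]],"claw":[30,30,30,30,30,30,30]}'
python3 d.py 582.5 -281.8 16.5 169.1
```

```text
time: 19.7
tool_pos: [581.2, -280.4, 23.1]
tcp_rot: [-180.0, 0.0, 169.1]
ft_force: [-0.6, 0.2, 0.2]
finger_gap: 34.1
t 19.7 pos [ 581.2 -280.4   23.1] rot [-1.7999e+02  3.0000e-02  1.6908e+02] j [ -30.3   24.6   87.5    0.    67.8 -109.4] F [-0.6  0.2  0.2] gap 34.1
turn(tool) [-0.0001  0.0005 -0.0003] shift after turn [-1.6 -1.1  6.6] before [-1.6 -1.1  6.6]
```

```bash
python3 -m creep '{"translation":[[-1,-1,2],[0,0,2],[0,0,1],[0,0,0.5],[0,0,0]],"rotation":[[0,0,0],[0,0,0],[0,0,0],[0,0,0],[0,0,0]],"claw":[30,30,30,30,30]}'
python3 -m creep '{"translation":[[0,0,0.5],[0,0,0.5],[0,0,0]],"rotation":[[0,0,0],[0,0,0],[0,0,0]],"claw":[30,30,30]}'

```

```text
time: 20.2
tool_pos: [581.6, -281.7, 17.2]
tcp_rot: [180.0, -0.0, 169.1]
ft_force: [-0.9, 0.2, -1.8]
finger_gap: 34.4
time: 20.5
tool_pos: [581.8, -281.8, 16.6]
tcp_rot: [-180.0, 0.0, 169.1]
ft_force: [-2.8, 1.5, 2.7]
finger_gap: 34.4
```

```bash
python3 -m creep '{"translation":[[0,0,0.3],[0,0,0],[0,0,0],[0,0,0],[0,0,-5],[0,0,-20],[0,0,-30],[0,0,-35],[0,0,0]],"rotation":[[0,0,0],[0,0,0],[0,0,0],[0,0,0],[0,0,0],[0,0,0],[0,0,0],[0,0,0],[0,0,0]],"claw":[34,42,50,55,58,62,62,62,62]}'
python3 d.py 452.5 317.6 95 169.1
```

```text
time: 21.4
tool_pos: [585.2, -283.7, 113.0]
tcp_rot: [-179.8, 0.6, 169.1]
ft_force: [0.5, -0.6, 1.1]
finger_gap: 61.7
t 21.4 pos [ 585.2 -283.7  113. ] rot [-179.8     0.56  169.07] j [ -30.4   19.1   84.4   -0.    75.9 -109.5] F [ 0.5 -0.6  1.1] gap 61.7
turn(tool) [-0.0034  0.0097 -0.0005] shift after turn [244.  565.4  18. ] before [244.5 565.3  13.7]
```

```bash
python3 -m creep '{"translation":[[9,20,0],[18,42,0],[19,44,0],[19,44,0],[19,44,0],[19,44,0],[19,44,0],[19,44,0],[19,44,0],[19,44,0]],"rotation":[[0,0,0],[0,0,0],[0,0,0],[0,0,0],[0,0,0],[0,0,0],[0,0,0],[0,0,0],[0,0,0],[0,0,0]],"claw":[62,62,62,62,62,62,62,62,62,62]}'
python3 -m creep '{"translation":[[19,44,0],[19,44,0],[14,34,0],[9,20,0],[4,9,0],[0,0,0]],"rotation":[[0,0,0],[0,0,0],[0,0,0],[0,0,0],[0,0,0],[0,0,0]],"claw":[62,62,62,62,62,62]}'
python3 d.py 452.5 317.6 13 169.1
python3 look.py 5 '[cap(582,-282,3),cap(452.5,317.6)]' 40 8
```

```text
time: 22.4
tool_pos: [483.7, 160.5, 106.0]
tcp_rot: [180.0, 0.0, 169.1]
ft_force: [2.2, 0.5, -0.3]
finger_gap: 61.5
time: 23.0
tool_pos: [448.9, 320.0, 105.8]
tcp_rot: [-180.0, -0.0, 169.2]
ft_force: [-0.1, -0.7, -0.0]
finger_gap: 61.7
t 23.0 pos [448.9 320.  105.8] rot [-179.99   -0.    169.17] j [ 30.2   5.5 100.9  -0.   73.7 -49. ] F [-0.1 -0.7 -0. ] gap 61.7
turn(tool) [-0.0001 -0.0001  0.0012] shift after turn [-4.  -1.7 92.8] before [-4.  -1.7 92.8]
```

View pics/m5.png

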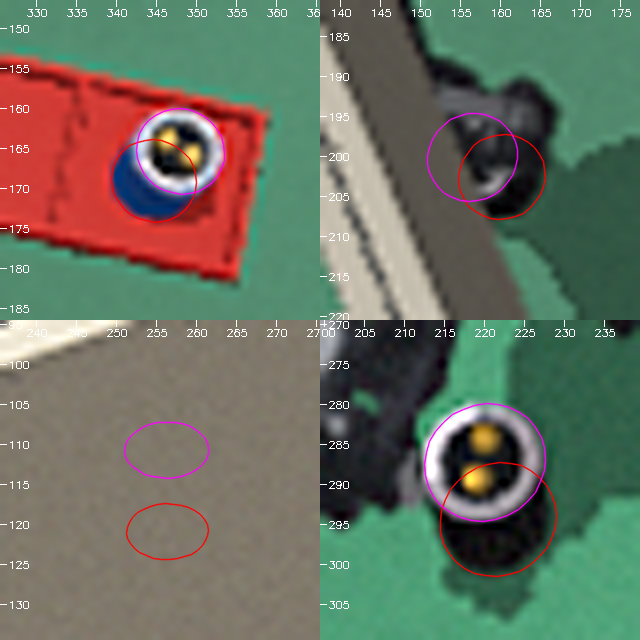

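```bash
python3 -m creep '{"translation":[[-2,-2,20],[0,0,25],[0,0,22],[0,0,13],[0,0,8],[0,0,3],[0,0,0],[0,0,0]],"rotation":[[0,0,0],[0,0,0],[0,0,0],[0,0,0],[0,0,0],[0,0,0],[0,0,0],[0,0,0]],"claw":[62,62,62,62,62,62,62,62]}' 30
python3 -m creep '{"translation":[[0,0,0],[0,0,0],[0,0,0],[0,0,0],[0,0,0]],"rotation":[[0,0,0],[0,0,0],[0,0,0],[0,0,0],[0,0,0]],"claw":[45,30,30,30,30]}' 30
python3 -m creep '{"translation":[[0,0,-3],[0,0,-12],[0,0,-20],[0,0,-25],[0,0,-25],[0,0,0]],"rotation":[[0,0,0],[0,0,0],[0,0,0],[0,0,0],[0,0,0],[0,0,0]],"claw":[30,30,30,30,30,30]}'
python3 d.py 595.5 -209.2 95 169.1
```

```text
time: 23.9
tool_pos: [451.6, 317.4, 15.9]
tcp_rot: [179.9, 0.1, 169.1]
ft_force: [-0.2, -0.5, 0.3]
finger_gap: 61.7
time: 24.4
tool_pos: [451.4, 317.4, 15.8]
tcp_rot: [179.9, 0.1, 169.1]
ft_force: [-0.6, -0.9, 5.6]
finger_gap: 34.0
time: 25.0
tool_pos: [453.4, 318.5, 105.0]
tcp_rot: [179.7, 0.3, 169.1]
ft_force: [1.4, 0.3, 0.3]
finger_gap: 34.4
t 25.0 pos [453.4 318.5 105. ] rot [179.72   0.32 169.07] j [ 29.8   5.5 100.9  -0.   73.1 -49.3] F [1.4 0.3 0.3] gap 34.4
turn(tool) [ 0.0048  0.0056 -0.0005] shift after turn [-239.3 -491.4   10. ] before [-239.5 -491.3    9. ]
```

```bash
python3 -m creep '{"translation":[[-9,-19,0],[-19,-39,0],[-21,-43,0],[-21,-43,0],[-21,-43,0],[-21,-43,0],[-21,-43,0],[-21,-43,0],[-21,-43,0],[-21,-43,0]],"rotation":[[0,0,0],[0,0,0],[0,0,0],[0,0,0],[0,0,0],[0,0,0],[0,0,0],[0,0,0],[0,0,0],[0,0,0]],"claw":[30,30,30,30,30,30,30,30,30,30]}'
python3 -m creep '{"translation":[[-18,-38,0],[-14,-28,0],[-8,-15,0],[-3,-8,0],[0,0,0]],"rotation":[[0,0,0],[0,0,0],[0,0,0],[0,0,0],[0,0,0]],"claw":[30,30,30,30,30]}'
python3 d.py 595.5 -209.2 19 169.1
```

```text
time: 26.0
tool_pos: [566.8, -116.8, 99.6]
tcp_rot: [180.0, -0.0, 169.1]
ft_force: [1.2, 0.3, -1.0]
finger_gap: 34.1
time: 26.5
tool_pos: [592.1, -210.4, 99.5]
tcp_rot: [180.0, -0.0, 169.0]
ft_force: [0.4, 0.7, -0.5]
finger_gap: 34.0
t 26.5 pos [ 592.1 -210.4   99.5] rot [ 1.7998e+02 -5.0000e-02  1.6904e+02] j [ -24.2   17.2   88.2    0.    74.7 -103.3] F [ 0.4  0.7 -0.5] gap 34.0
turn(tool) [ 0.0003 -0.0008 -0.0011] shift after turn [-3.1  1.8 80.5] before [-3.1  1.8 80.5]
```

```bash
python3 -m creep '{"translation":[[-1,1,12],[0,0,22],[0,0,22],[0,0,12],[0,0,6],[0,0,2],[0,0,0]],"rotation":[[0,0,0],[0,0,0],[0,0,0],[0,0,0],[0,0,0],[0,0,0],[0,0,0]],"claw":[30,30,30,30,30,30,30]}'
python3 d.py 595.5 -209.2 19 169.1
```

```text
time: 27.2
tool_pos: [594.0, -209.5, 24.4]
tcp_rot: [-180.0, 0.0, 169.1]
ft_force: [-0.2, -0.8, 0.1]
finger_gap: 34.4
t 27.2 pos [ 594.  -209.5   24.4] rot [-1.7999e+02  4.0000e-02  1.6909e+02] j [ -24.1   22.4   90.3    0.    67.3 -103.2] F [-0.2 -0.8  0.1] gap 34.4
turn(tool) [-0.0001  0.0007 -0.0002] shift after turn [-1.5  0.5  5.4] before [-1.5  0.5  5.4]
```

```bash
python3 -m creep '{"translation":[[-1,0,2],[0,0,1.5],[0,0,1],[0,0,0]],"rotation":[[0,0,0],[0,0,0],[0,0,0],[0,0,0]],"claw":[30,30,30,30]}'
python3 -m creep '{"translation":[[0,0,0.5],[0,0,0.5],[0,0,0]],"rotation":[[0,0,0],[0,0,0],[0,0,0]],"claw":[30,30,30]}'

```

```text
time: 27.6
tool_pos: [594.5, -209.9, 19.4]
tcp_rot: [180.0, 0.0, 169.1]
ft_force: [0.4, 0.8, -0.4]
finger_gap: 34.1
time: 27.9
tool_pos: [594.6, -209.9, 18.8]
tcp_rot: [-180.0, 0.0, 169.1]
ft_force: [-2.0, -0.7, 3.5]
finger_gap: 34.0
```

```bash
python3 -m creep '{"translation":[[0,0,0.3],[0,0,0],[0,0,0],[0,0,0],[0,0,-5],[0,0,-20],[0,0,-30],[0,0,-30],[0,0,0]],"rotation":[[0,0,0],[0,0,0],[0,0,0],[0,0,0],[0,0,0],[0,0,0],[0,0,-0.06],[0,0,-0.13],[0,0,-0.13]],"claw":[34,42,50,55,58,62,62,62,62]}'
python3 -m creep '{"translation":[[0,0,0],[0,0,0]],"rotation":[[0,0,-0.132],[0,0,0]],"claw":[62,62]}'
python3 d.py 466.5 -301.3 95 -165
```

```text
time: 28.8
tool_pos: [597.9, -211.3, 109.4]
tcp_rot: [-179.7, 0.4, -172.3]
ft_force: [1.5, -1.0, 0.2]
finger_gap: 61.7
time: 29.0
tool_pos: [594.8, -209.9, 103.8]
tcp_rot: [-180.0, 0.0, -164.9]
ft_force: [0.3, -1.2, -0.3]
finger_gap: 62.1
t 29.0 pos [ 594.8 -209.9  103.8] rot [-1.7997e+02  4.0000e-02 -1.6491e+02] j [ -24.1   17.3   87.7    0.    75.  -129.2] F [ 0.3 -1.2 -0.3] gap 62.1
turn(tool) [-0.0005  0.0006  0.0015] shift after turn [147.5 -55.1   8.8] before [147.6 -54.9   8.7]
```

```bash
python3 -m creep '{"translation":[[15,-6,0],[32,-12,0],[38,-14,0],[32,-12,0],[20,-7,0],[10,-4,0],[0,0,0]],"rotation":[[0,0,0],[0,0,0],[0,0,0],[0,0,0],[0,0,0],[0,0,0],[0,0,0]],"claw":[62,62,62,62,62,62,62]}'
python3 d.py 466.5 -301.3 12 -165
python3 look.py 6 '[cap(595,-210,3),hs(466.5,-301.3,15)]' 40 8
```

```text
time: 29.7
tool_pos: [465.5, -301.8, 103.0]
tcp_rot: [180.0, -0.0, -165.3]
ft_force: [0.4, 0.4, -0.0]
finger_gap: 61.6
t 29.7 pos [ 465.5 -301.8  103. ] rot [ 1.7999e+02 -2.0000e-02 -1.6526e+02] j [ -38.2    6.2  100.4   -0.    73.4 -143. ] F [ 0.4  0.4 -0. ] gap 61.6
turn(tool) [ 0.0001 -0.0003 -0.0045] shift after turn [-1.1  0.2 91. ] before [-1.1  0.2 91. ]
```

View pics/m6.png

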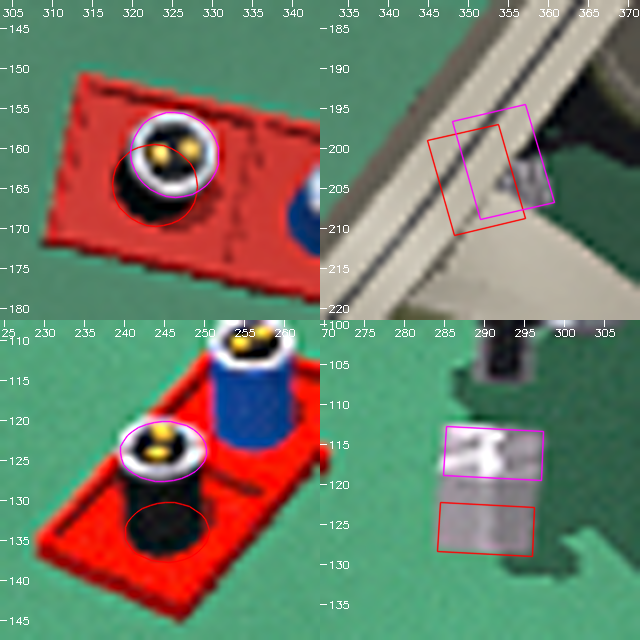

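```bash
python3 -m creep '{"translation":[[0,0,20],[0,0,25],[0,0,22],[0,0,13],[0,0,7],[0,0,3],[0,0,1.5],[0,0,0],[0,0,0]],"rotation":[[0,0,0],[0,0,0],[0,0,0],[0,0,0],[0,0,0],[0,0,0],[0,0,0],[0,0,0],[0,0,0]],"claw":[60,60,60,60,60,60,60,60,60]}' 30
python3 -m creep '{"translation":[[0,0,0],[0,0,0],[0,0,0],[0,0,0],[0,0,0],[0,0,0]],"rotation":[[0,0,0],[0,0,0],[0,0,0],[0,0,0],[0,0,0],[0,0,0]],"claw":[45,35,24,24,24,24]}' 30
python3 d.py 466.5 -301.3 95 -165
```

```text
time: 30.7
tool_pos: [467.3, -301.4, 12.6]
tcp_rot: [-179.9, 0.1, -165.0]
ft_force: [-0.0, 0.8, -0.1]
finger_gap: 59.9
time: 31.3
tool_pos: [467.0, -301.2, 12.1]
tcp_rot: [-180.0, 0.0, -165.0]
ft_force: [-0.4, 0.1, 5.6]
finger_gap: 29.9
t 31.3 pos [ 467.  -301.2   12.1] rot [-1.7996e+02  2.0000e-02 -1.6503e+02] j [ -38.1   13.2  103.1   -0.    63.6 -143.1] F [-0.4  0.1  5.6] gap 29.9
turn(tool) [-0.0007  0.0004 -0.0006] shift after turn [  0.5   0.  -82.9] before [  0.5  -0.  -82.9]
```

Lift and turn to ψ = 178 (+0.297 rad).

```bash
python3 -m creep '{"translation":[[0,0,-3],[0,0,-12],[0,0,-20],[0,0,-25],[0,0,-25],[0,0,0]],"rotation":[[0,0,0],[0,0,0],[0,0,0.09],[0,0,0.11],[0,0,0.097],[0,0,0]],"claw":[24,24,24,24,24,24]}'
python3 d.py 626.5 20 95 178
```

```text
time: 31.9
tool_pos: [469.1, -302.7, 101.7]
tcp_rot: [-179.8, 0.3, 177.8]
ft_force: [1.0, -0.3, -0.3]
finger_gap: 30.3
t 31.9 pos [ 469.1 -302.7  101.7] rot [-179.76    0.34  177.79] j [ -38.1    6.4  100.4    0.    72.8 -125.9] F [ 1.  -0.3 -0.3] gap 30.3
turn(tool) [-0.0042  0.0059 -0.0037] shift after turn [-146.1  328.     6.7] before [-144.8  328.6    6.1]
```

```bash
python3 -m creep '{"translation":[[-8,18,0],[-17,38,0],[-19,43,0],[-19,43,0],[-19,43,0],[-19,43,0],[-18,40,0],[-13,29,0],[-9,20,0],[-4,10,0]],"rotation":[[0,0,-0.004],[0,0,0],[0,0,0],[0,0,0],[0,0,0],[0,0,0],[0,0,0],[0,0,0],[0,0,0],[0,0,0]],"claw":[24,24,24,24,24,24,24,24,24,24]}'
python3 -m creep '{"translation":[[0,0,0]],"rotation":[[0,0,0]],"claw":[24]}'
python3 d.py 626.5 20 15 178
```

```text
time: 32.9
tool_pos: [622.2, 23.4, 96.0]
tcp_rot: [180.0, -0.0, 178.4]
ft_force: [-0.7, -0.4, -0.1]
finger_gap: 29.8
time: 33.0
tool_pos: [622.0, 22.3, 96.1]
tcp_rot: [180.0, -0.0, 178.3]
ft_force: [-1.1, -0.9, -1.1]
finger_gap: 29.7
t 33.0 pos [622.   22.3  96.1] rot [ 1.8000e+02 -5.0000e-02  1.7832e+02] j [ -2.7  16.6  89.3   0.   74.1 -91. ] F [-1.1 -0.9 -1.1] gap 29.7
turn(tool) [ 0.0001 -0.0008  0.0056] shift after turn [-4.6 -2.2 81.1] before [-4.7 -2.2 81.1]
```

```bash
python3 -m creep '{"translation":[[-2,-2,12],[0,0,22],[0,0,20],[0,0,12],[0,0,6],[0,0,2],[0,0,0],[0,0,0]],"rotation":[[0,0,0],[0,0,0],[0,0,0],[0,0,0],[0,0,0],[0,0,0],[0,0,0],[0,0,0]],"claw":[24,24,24,24,24,24,24,24]}'
python3 d.py 626.5 20 15 178
```

```text
time: 33.8
tool_pos: [624.9, 19.1, 23.8]
tcp_rot: [-180.0, 0.1, 178.2]
ft_force: [-0.6, -1.4, -0.6]
finger_gap: 29.7
t 33.8 pos [624.9  19.1  23.8] rot [-1.8000e+02  1.1000e-01  1.7818e+02] j [ -2.9  21.8  91.2  -0.   67.  -91.1] F [-0.6 -1.4 -0.6] gap 29.7
turn(tool) [-0.0001  0.0019  0.0031] shift after turn [-1.5  1.   8.8] before [-1.5  1.   8.8]
```

```bash
python3 -m creep '{"translation":[[-1,0,3],[0,0,2],[0,0,1.5],[0,0,0.7],[0,0,0]],"rotation":[[0,0,0],[0,0,0],[0,0,0],[0,0,0],[0,0,0]],"claw":[24,24,24,24,24]}'
python3 -m creep '{"translation":[[0,0,0.5],[0,0,0.5],[0,0,0]],"rotation":[[0,0,0],[0,0,0],[0,0,0]],"claw":[24,24,24]}'

```

```text
time: 34.3
tool_pos: [625.0, 19.2, 15.3]
tcp_rot: [180.0, -0.0, 178.2]
ft_force: [0.5, -0.3, -1.2]
finger_gap: 29.8
time: 34.6
tool_pos: [625.2, 19.2, 15.1]
tcp_rot: [180.0, 0.0, 178.2]
ft_force: [-3.0, 0.3, 5.6]
finger_gap: 29.9
```

Contact; release, lift, then back off sideways so the cameras see everything.

```bash
python3 -m creep '{"translation":[[0,0,0],[0,0,0],[0,0,0],[0,0,-5],[0,0,-20],[0,0,-30],[0,0,-35],[0,0,-30],[0,0,-20],[0,0,0]],"rotation":[[0,0,0],[0,0,0],[0,0,0],[0,0,0],[0,0,0],[0,0,0],[0,0,0],[0,0,0],[0,0,0],[0,0,0]],"claw":[36,44,50,54,58,60,60,60,60,60]}'
python3 -m creep '{"translation":[[20,-20,0],[20,-40,0],[20,-40,0],[20,-40,0],[20,-40,0],[20,-40,0],[20,-40,0],[20,-40,0],[0,-20,0],[0,0,0]],"rotation":[[0,0,0],[0,0,0],[0,0,0],[0,0,0],[0,0,0],[0,0,0],[0,0,0],[0,0,0],[0,0,0],[0,0,0]],"claw":[60,60,60,60,60,60,60,60,60,60]}'
python3 d.py 460 -280 150 178
python3 look.py 7 '[hs(625.5,19.2,-2,3),tray(625.5,19.9,-2,78)]' 40 8
python3 - <<'E'
from m import *
for n in("top","side"):
    d=load(f"pics/{n}7.pkl");cv2.imwrite(f"pics/{n}7.png",cv2.resize(d["frame"][:,:,::-1],(800,600)))
E
```

```text
time: 35.6
tool_pos: [627.7, 19.1, 159.3]
tcp_rot: [-180.0, 0.4, 178.2]
ft_force: [-0.1, -0.1, 0.2]
finger_gap: 59.6
time: 36.6
tool_pos: [453.5, -297.8, 153.3]
tcp_rot: [180.0, -0.1, 178.0]
ft_force: [0.1, 0.1, -0.1]
finger_gap: 60.0
t 36.6 pos [ 453.5 -297.8  153.3] rot [ 1.7999e+02 -6.0000e-02  1.7797e+02] j [ -38.7    1.5   99.8   -0.    78.7 -126.6] F [ 0.1  0.1 -0.1] gap 60.0
turn(tool) [ 0.0001 -0.0011 -0.0006] shift after turn [-5.9 18.1  3.3] before [-5.9 18.1  3.3]
```

View pics/m7.png

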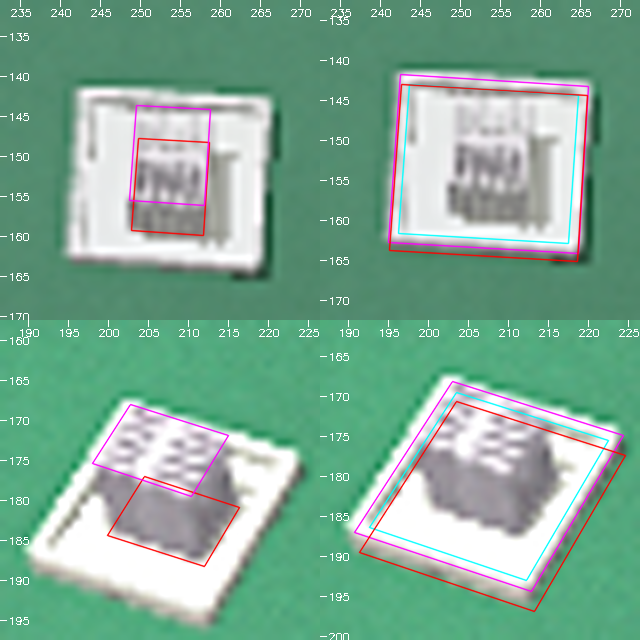

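View pics/top7.png

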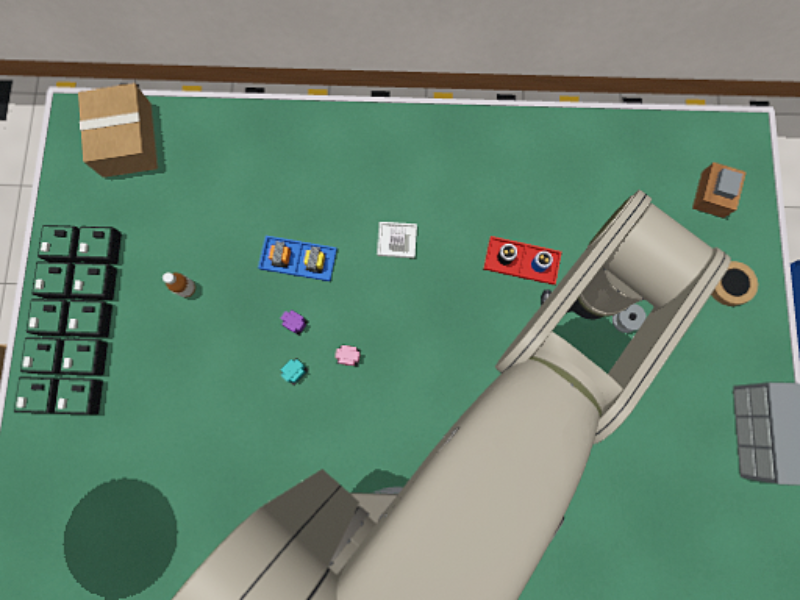

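View pics/side7.png

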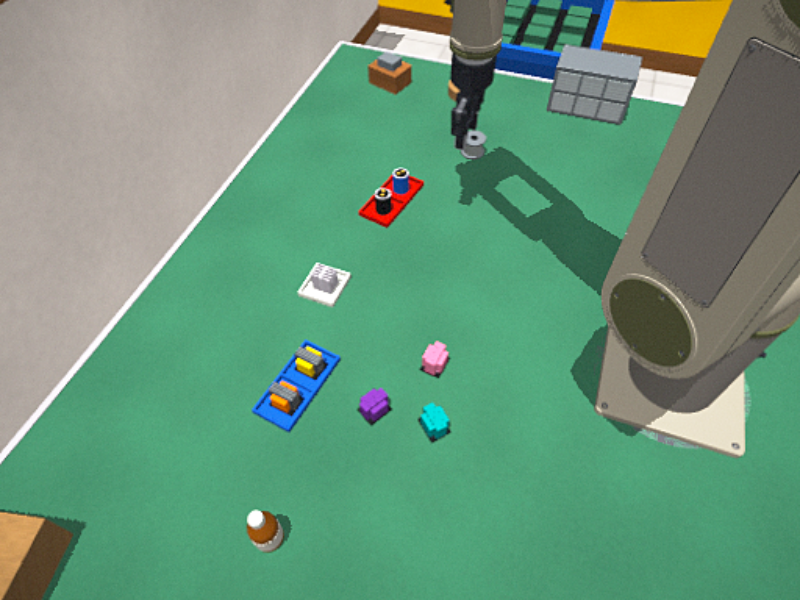

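The pictures show orange (280,253) and yellow (315,260) in blue, black (508,253) and blue (542,262) in red, and the heat sink (398,238) flat in white. The bottle (179,284) and spool (630,318) have not moved, and the gripper is clear of everything at z = 153.

```bash
python3 -c "
from bench import *
print(hand_in())"
```

```text
the job is handed in; nothing more can be done
None
```

All five parts are in their trays, and I handed the job in at about 37 s of the 114 s allowed. The orange and yellow transformers are in the blue tray and the black and blue capacitors in the red tray, one to a bay. The heat sink is in the white tray. Each was lowered until the wrist force showed contact (about 3 to 9 N) before I let go.

The last top and side pictures show every part upright inside its bay, the bottle, the spool and the pink, purple and turquoise look-alikes unmoved, and the gripper clear.

Minor points from the checks:
- The placed parts appear about 2–3 mm from where the model outlines predicted, well inside the bays and mostly within the calibration error.
- I re-gripped the yellow transformer once, about 4 mm lower, because the first grip was near the top of the winding.
- When I checked the blue capacitor right after placing it, the arm hid it from the side camera; later pictures show it standing properly.

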